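Slide a packing plate off its tray and add it to the pack

ROBOT

A 6-joint arm with a two-finger parallel gripper is mounted at the origin on the work surface. World frame = base frame: x ahead of the robot, y to its left, z up, the work surface at z = 0. Lengths are in m, angles in degrees, forces in N, time in s.
With the tool pointing down it reaches from about 0.325 to 0.75 m from the base axis. Payload 7.6 kg.
Tool frame: the origin (TCP) lies at the very end of the fingers, on their centre line; the grasp point (between the pads) lies 19 mm behind it; x points along the fingers, y is the direction in which the jaws open and shut, and the axes are right-handed (so a half turn about x gives the same grasp; the last joint's range is limited). The gripper opens to 85 mm and grips with 20 to 120 N. Pads are 22 mm wide; open, the fingers measure 114 mm over their backs; the gripper's body (76 mm by 85 mm) begins 54 mm behind the grasp point. The pads swing forward as they close: fully open they stand 13 mm farther back than shut.
Start: joints at [67.133, 2.991, 80.254, -0, 96.75, -4.028], TCP at [0.17, 0.497, 0.231] pointing down, gripper open.
Joint ranges: [-166.34, 166.34], [-52.06, 124.39], [6.96, 135.62], [-60.46, 240.46], [14.63, 156.25], [-167.68, 167.68]. Speed limits (degrees/s): [147.25, 147.25, 172.46, 180, 180, 180].

INTERFACE

Orientations are given as [roll, pitch, yaw] about the fixed x, y, z axes, in that order (R = Rz(yaw) Ry(pitch) Rx(roll)).
In Python, from plant import status, get_image, close_job gives the robot as it stands.
- The arm moves only by the shell command python3 -m creep 'ROWS' [FORCE]. ROWS is JSON, a list of rows, each a list of 3 entries, a list of its own where there are three numbers: the closure, from -1 (fully open) to 1 (shut), then the shift along the tool's x, y, z normalised to -1 to 1, where 1 is 0.15 m, then the turn about the tool's x normalised to -1 to 1, where 1 is 360 degrees. In form: [[grip, [x, y, z], twist], ...]. A call has exactly 10 rows; each row is the pose to reach, as a shift and turn from the pose commanded when the call began, along the tool's axes at that moment, turning the shorter way round; what a row does not reach only later rows make up. A row lasts 1/12 s, in which the tool goes at most 41.7 mm and 7.16 degrees, less where a joint would pass 70% of its speed; a pose out of reach is approached as far as the arm can. A call with a number of a shift or a turn outside -1 to 1 is refused whole. A call with a gripper value outside its range is refused whole. The fingers move at their own pace and stop on an object; FORCE is the grip in N (left out, the last holds). Time passes only in rows, so rows that repeat a pose let the fingers close, or fill a call up. It gives the time, the measured TCP pose, the force and the opening at its end, in the units of the state.
- status.sense(): the state, without advancing time (a new reading comes with each control period).
- get_image(name): name is "side" or "top"; returns a dict with "color" (480x640x3 uint8, red, green, blue), "K" (3x3 intrinsics, pixels), "cam_to_world" (4x4, takes a point from camera to world coordinates). Camera axes: x right, y up, looking along -z (the intrinsics and any distortion apply to the point x, -y, -z); pixel columns grow to the right and rows downward; lengths in m; the calibration is good to about 2 mm. A picture is of the moment at which its call begins. There is no depth.
- close_job(): hands the job in, once; it reports no verdict.
The state is a dict: "t": time; "joint_pos": joint angles; "joint_vel": joint speeds; "joint_efforts": joint torques, N m; "tool_pos": TCP position; "orientation": TCP orientation; "ft_force": force on the tool from outside, world axes, zero at the start; "ft_torque": the same for the moment, N m; "width": opening from 0.0 (shut) to 1.0 (fully open).
Only numpy, scipy, OpenCV 4.12 (cv2) and the standard library are available. Lean on these libraries where they do the work, as an engineer would, in place of code of your own. Each camera call takes 0.05 s, during which the arm holds its last target.

TASK

Build up the packing on the green levelling stand: slide the yellow steel plate along its tray until its end sticks out well past the tray's open front edge while still lying flat, then grip it by that overhang and lay it flat on top of the two bare steel plates on the stand, same direction and edges flush. Set it down gently, do not drop it, keep the two plates below where they are, and leave the wrench, jar, can and orange bin alone.

Things in the scene. Friction and masses are not known exactly. Their poses are not given: they have to be found in the camera images.
- plate_center (a point): Centre (half-way up) of the loose yellow steel plate, 130 x 60 x 5 mm, about 0.3 kg; x along its length, y across, z up. It lies flat in the tray's channel, lengthwise within a few degrees, front end 20 to 40 mm short of the open front edge. It slides freely when pushed at its rear end with closed fingers (35 mm or more of free channel behind it) or dragged. It tips off if its centre passes the edge.
- tray: Fixed grey tray with blue strips, 220 (x) x 96 (y) mm. Origin: centre of its underside on the bench. Flat channel floor 60 mm above it. Open front: sheer edge at x = -110 mm, facing roughly the robot, free space ahead and below. Strips at y = +-38 to 48 mm and rear stop at x = 102 to 110 mm rise 8 mm over the floor; the 76 mm channel is too narrow for fingers both sides of the plate.
- pack_top_center (a point): Centre (half-way up) of the upper of the two bare steel plates on the stand, 130 x 60 x 5 mm like the yellow one, x along its length, y across, z up. The two are loose, flush on each other, and stick out past the stand's head by 15 mm at the ends and 12 mm at the sides, so fingers can reach down beside them.
- pack_low_center (a point): Centre (half-way up) of the lower, dark steel plate on the stand, same size, directly under the upper one.
- stand: Fixed green levelling stand: foot 120 x 100 x 8 mm, short screw, head 100 (x) x 36 (y) mm with its top 40 mm above the bench. Origin: centre of its underside on the bench; the plates' length lies along its x.
- wrench: Loose steel wrench 160 mm long, lying on the bench between tray and stand. Origin at mid-length on its underside. Bystander.
- jar: Loose amber jar, 64 mm wide, 90 mm high. Origin: centre of its underside. Bystander.
- can: Loose green can, 60 mm wide, 110 mm high. Origin: centre of its underside. Bystander.
- bits: Loose orange bin of sockets, 100 x 100 x 50 mm. Origin: centre of its underside. Bystander.
Things that resemble listed ones, but are neither listed nor needed, are in the scene too. There is more than one size of the part that bears plate_center; the job needs the largest.

How it is judged (in metres and radians):
On the way:
1. the yellow plate, still lying flat in the tray, sticks out at least 15 mm past the tray's front edge (x of plate_center in the frame of tray between -0.115 and -0.06 m and z of plate_center in the frame of tray between 0.058 and 0.066 m and angle between plate_center's own z axis and vertical below 0.08 rad and y of plate_center in the frame of tray between -0.02 and 0.02 m), for 0.15 s.
At the end, for the whole second after the job is handed in: The yellow plate lies at rest and flat on the upper steel plate, its centre within 8 mm of that plate's centre and turned at most 5 degrees from it (either end first); the two steel plates still lie on each other within 8 mm and on the stand within 12 mm; bystanders have not moved more than 25 mm (horizontal distance between plate_center and pack_top_center below 0.008 m and angle between the x axis of plate_center and the x axis of pack_top_center, either way round below 0.09 rad and angle between the z axis of plate_center and the z axis of pack_top_center, either way round below 0.05 rad and z of plate_center in the frame of pack_top_center between 0.0035 and 0.0065 m and horizontal distance between pack_top_center and pack_low_center below 0.008 m and horizontal distance between pack_low_center and stand below 0.012 m and height (world z) of pack_low_center above 0.04 m and z of pack_top_center in the frame of pack_low_center above 0.0035 m and linear speed of plate below 0.01 m/s); the robot touches nothing.
It fails at once if the yellow plate is dropped (falls faster than 0.45 m/s, some 10 mm, without the fingers on it) (contact force between the fingers and plate below 0.05 N and linear speed of plate above 0.45 m/s).
It fails at once if a plate of the pack is shifted by more than 12 mm (distance of any of pack_top_center, pack_low_center from where it was at the start of the episode above 0.012 m).
It fails at once if the wrench, jar, can or orange bin is moved by more than 25 mm (distance of any of wrench, jar, can, bits from where it was at the start of the episode above 0.025 m).
It also fails if it takes over 54 s, if anything falls off the work surface, if the arm or the gripper's body presses on something with over 40 N, if the wrist force passes 120 N, or if a joint passes its speed limit or range.

## Working session

There is one attempt and no reset: what is moved stays moved. The work goes in short steps, Python scripts to look and compute and a shell command to move; the robot and the scene stay as the last step left them, time stands still between calls to the robot, and variables do not carry over. Pictures are saved under pics/ and viewed, and the job is handed in when it is done.

```bash
ls; mkdir -p pics; python3 - <<'E'
from plant import status,get_image
import cv2,json
s=status.sense();print(s)
for n in("side","top"):
    g=get_image(n);cv2.imwrite(f"pics/{n}0.png",g["color"][:,:,::-1]);print(n,g["K"],g["cam_to_world"],[k for k in g])
E
```

```text
pics
{'t': 0.0, 'joint_pos': array([ 6.71328058e+01,  3.02883243e+00,  8.03146677e+01,  5.75499246e-04,
        9.67484857e+01, -4.02706819e+00]), 'joint_vel': array([ 0.00388976,  0.06591986, -0.08466952,  0.19751351, -0.1668048 ,
       -0.04244197]), 'joint_efforts': array([-1.46038387e-04, -3.81649017e+01, -3.60189235e+01, -1.51043542e-05,
        6.00188971e-03, -9.93736847e-06]), 'tool_pos': array([0.16938764, 0.49660242, 0.23044316]), 'orientation': array([ -94.38311182,   89.90801233, -113.2231707 ]), 'ft_force': array([-0.17825552, -0.23476745,  0.07518088]), 'ft_torque': array([ 0.01046609,  0.0094648 , -0.01277166]), 'width': 1.0017585176105788}
side [[562.32575251   0.         321.81213298]
 [  0.         562.32575251 247.29471384]
 [  0.           0.           1.        ]] [[ 0.97014821  0.16166187 -0.18077027  0.304084  ]
 [-0.24210005  0.68908135 -0.68304791 -0.94858363]
 [ 0.01414262  0.7064222   0.70764939  1.03076193]
 [ 0.          0.          0.          1.        ]] ['color', 'K', 'cam_to_world']
top [[617.58678401   0.         319.33748804]
 [  0.         617.58678401 237.08455255]
 [  0.           0.           1.        ]] [[-2.86321849e-02  9.82603220e-01 -1.83496894e-01  2.49046743e-01]
 [-9.99583690e-01 -2.74924097e-02  8.75292634e-03 -1.63913675e-03]
 [ 3.55588182e-03  1.83671118e-01  9.82981320e-01  1.67438092e+00]
 [ 0.00000000e+00  0.00000000e+00  0.00000000e+00  1.00000000e+00]] ['color', 'K', 'cam_to_world']
```

View pics/side0.png

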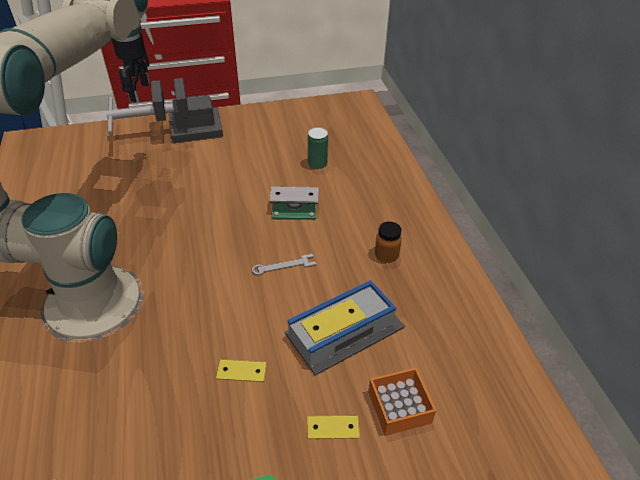

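View pics/top0.png

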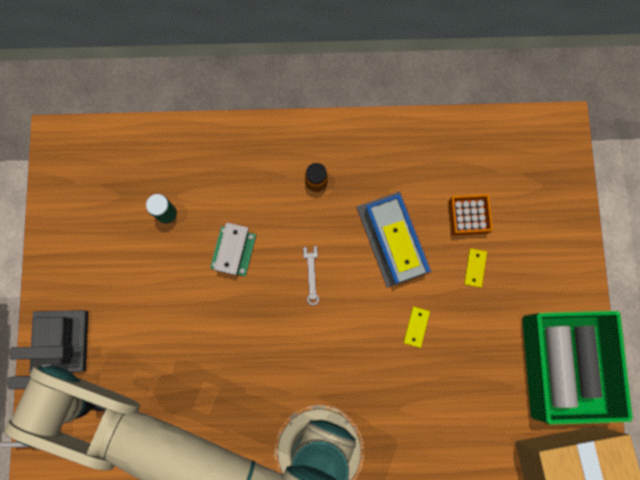

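The top view shows three yellow plates: the one in the tray at (400,245), and two on the bench at (476,268) and (417,327). Only the tray plate lies in the channel, and it looks the largest. The pack is at (232,248) on the green stand. I'll enlarge both areas to confirm.

```bash
cat > h.py <<'E'
import numpy as np,cv2
from plant import get_image,status
def px2w(g,uv,z):
    K=g["K"];T=g["cam_to_world"];uv=np.atleast_2d(np.array(uv,float));z=np.broadcast_to(z,len(uv))
    d=np.c_[(uv[:,0]-K[0,2])/K[0,0],-(uv[:,1]-K[1,2])/K[1,1],-np.ones(len(uv))]@T[:3,:3].T
    o=T[:3,3];return o+d*((z-o[2])/d[:,2])[:,None]
def w2px(g,P):
    K=g["K"];T=g["cam_to_world"];c=(np.atleast_2d(P)-T[:3,3])@T[:3,:3]
    return np.c_[K[0,2]+K[0,0]*c[:,0]/-c[:,2],K[1,2]-K[1,1]*c[:,1]/-c[:,2]]
def crop(g,x0,y0,x1,y1,s,fn):
    cv2.imwrite(fn,cv2.resize(g["color"][y0:y1,x0:x1,::-1],None,fx=s,fy=s,interpolation=cv2.INTER_CUBIC))
def yellow(g,box):
    x0,y0,x1,y1=box;h=cv2.cvtColor(g["color"],cv2.COLOR_RGB2HSV);m=cv2.inRange(h,(22,120,80),(36,255,255))
    mm=np.zeros_like(m);mm[y0:y1,x0:x1]=m[y0:y1,x0:x1]
    cs=cv2.findContours(mm,cv2.RETR_EXTERNAL,cv2.CHAIN_APPROX_NONE)[0];c=max(cs,key=cv2.contourArea)
    return c[:,0,:].astype(float)
def rect(P):
    r=cv2.minAreaRect((P[:,:2]*1000).astype(np.float32));(cx,cy),(w,h),a=r
    if w<h:w,h,a=h,w,a+90
    a=(a+90)%180-90
    return cx/1e3,cy/1e3,w,h,a
E
python3 - <<'E'
from h import *
t=get_image("top");s=get_image("side")
crop(t,350,180,450,300,5,"pics/t_tray.png");crop(t,200,210,270,290,7,"pics/t_pack.png")
crop(s,270,270,410,380,5,"pics/s_tray.png");crop(s,255,175,335,230,8,"pics/s_pack.png")
for b,z in(((370,200,430,280),.065),((460,240,490,295),.005),((400,300,435,355),.005)):
    print(rect(px2w(t,yellow(t,b),z)))
for b,z in(((295,290,370,345),.065),((210,350,275,390),.005),((300,405,365,445),.005)):
    print('side',rect(px2w(s,yellow(s,b),z)))
E
```

```text
(0.5201005249023437, -0.2303130340576172, 128.8065185546875, 59.72209930419922, 16.912981033325195)
(0.46472857666015627, -0.4393336181640625, 103.33726501464844, 49.79986572265625, -12.745925903320312)
(0.309744384765625, -0.26969329833984373, 103.99750518798828, 49.6364631652832, -17.512115478515625)
side (0.5222642211914063, -0.2353134765625, 129.96829223632812, 61.10187530517578, 17.063098907470703)
side (0.3116366577148437, -0.2749630126953125, 100.80934143066406, 47.3088264465332, -17.661109924316406)
side (0.46665847778320313, -0.44460614013671873, 100.7588119506836, 46.07974624633789, -13.576560974121094)
```

View pics/t_tray.png

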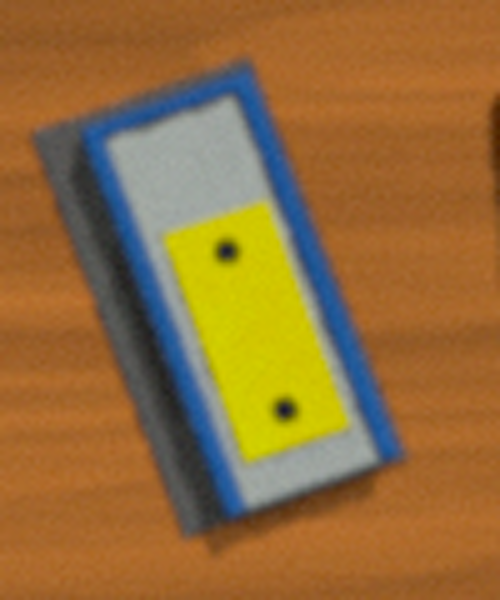

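View pics/t_pack.png

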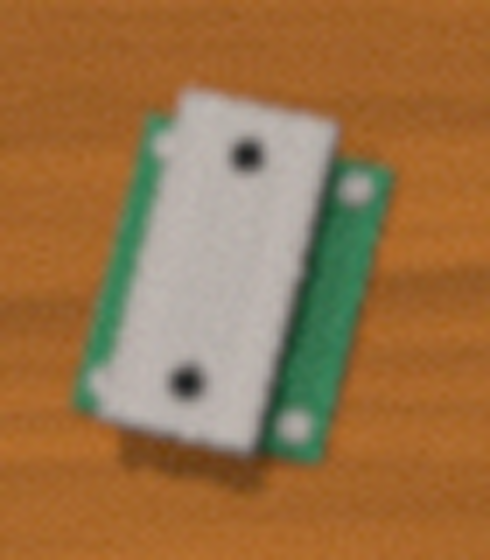

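View pics/s_tray.png

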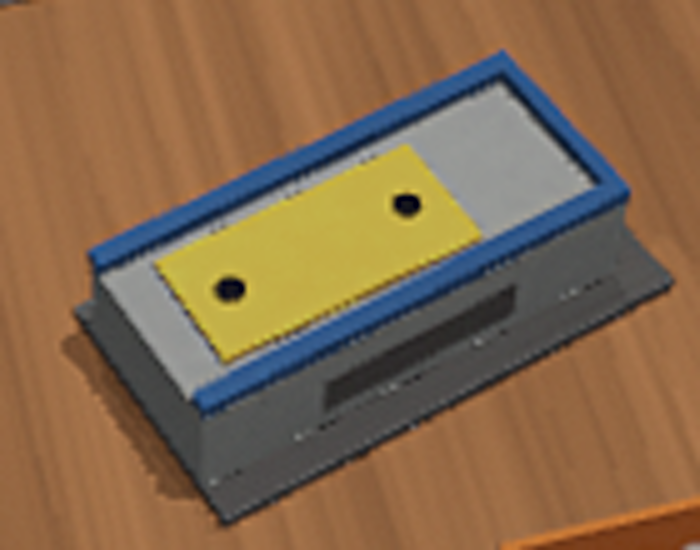

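View pics/s_pack.png

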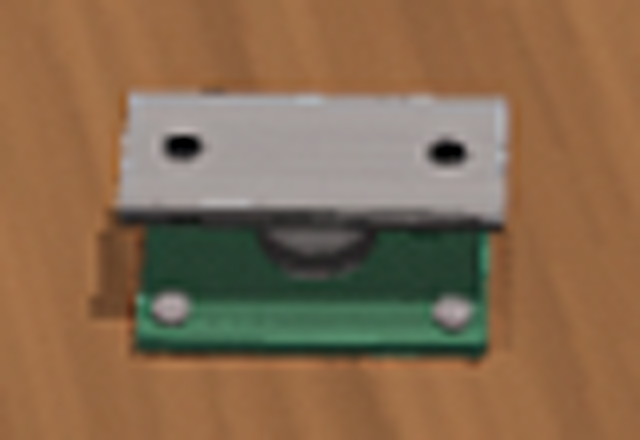

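The tray plate measures 129x60 mm. The two bench plates measure about 103x50 mm, so they are the smaller size and the tray plate is the target. The two cameras differ by a constant offset of about (2,-5) mm. Next I'll fit the tray and the pack.

```bash
python3 - <<'E'
from h import *
t=get_image("top");s=get_image("side")
def comp(g,box,lo,hi):
    x0,y0,x1,y1=box;h=cv2.cvtColor(g["color"],cv2.COLOR_RGB2HSV);m=cv2.inRange(h,lo,hi)
    mm=np.zeros_like(m);mm[y0:y1,x0:x1]=m[y0:y1,x0:x1]
    c=max(cv2.findContours(mm,cv2.RETR_EXTERNAL,cv2.CHAIN_APPROX_NONE)[0],key=cv2.contourArea)
    return c[:,0,:].astype(float)
# tray blue outline top z=.068
for n,g,b in(("top",t,(350,180,440,300)),("side",s,(280,275,405,365))):
    c=comp(g,b,(100,100,60),(125,255,255));print(n,'tray',rect(px2w(g,c,.068)))
# pack light grey top z=.05
for n,g,b in(("top",t,(205,215,250,280)),("side",s,(262,180,325,201))):
    c=comp(g,b,(0,0,120),(180,50,255));P=px2w(g,c,.05);print(n,'pack',rect(P),len(c))
# holes top
def holes(g,cs,z):
    o=[]
    for u,v in cs:
        w=255-g["color"][v-4:v+5,u-4:u+5].astype(float).mean(2);w=np.clip(w-170,0,None)
        yy,xx=np.mgrid[v-4:v+5,u-4:u+5];o.append((np.sum(w*xx)/w.sum(),np.sum(w*yy)/w.sum()))
    P=px2w(g,o,z);d=P[0]-P[1];print('holes',np.round(o,1).tolist(),P.mean(0)[:2],np.linalg.norm(d),np.degrees(np.arctan2(d[1],d[0])))
holes(t,[(235,232),(226,265)],.05);holes(t,[(395,230),(407,262)],.065)
holes(s,[(278,193),(311,194)],.05);holes(s,[(351,311),(316,328)],.065)
E
```

```text
top tray (0.5415389404296875, -0.22060440063476563, 221.59378051757812, 99.3980484008789, 18.39192008972168)
side tray (0.542791748046875, -0.2282289123535156, 220.7024383544922, 98.95918273925781, 18.216215133666992)
top pack (0.5291077880859375, 0.22338026428222657, 129.5277099609375, 66.61111450195312, -14.619361877441406) 133
side pack (0.5298133544921875, 0.21677864074707032, 128.4240264892578, 55.3283805847168, -13.054595947265625) 119
holes [[234.9, 231.8], [226.2, 264.1]] [0.52965595 0.22129072] 0.08994628675506765 -15.021629264825085
holes [[394.8, 229.8], [406.6, 261.5]] [ 0.52053668 -0.23040714] 0.08995005138774823 17.172225631077907
holes [[277.4, 192.7], [310.5, 193.5]] [0.53125252 0.21779526] 0.09026751519351686 164.78816112505325
holes [[351.0, 310.3], [315.7, 327.3]] [ 0.52281779 -0.23316012] 0.08990515225102112 17.38298770802631
```

```bash
cat >> h.py <<'E'
from scipy.spatial.transform import Rotation as R
TRAY=np.array([.542,-.224]);TY=18.3;PACK=np.array([.5305,.2195]);PY=-15.1
def tray2w(x,y,z):
    a=np.radians(TY);return np.array([TRAY[0]+x*np.cos(a)-y*np.sin(a),TRAY[1]+x*np.sin(a)+y*np.cos(a),z])
def w2tray(p):
    a=np.radians(TY);d=np.array(p[:2])-TRAY;return d[0]*np.cos(a)+d[1]*np.sin(a),-d[0]*np.sin(a)+d[1]*np.cos(a)
def plan(p,yaw=None):
    """yaw: desired direction of tool y in world (mod 180). prints normalised shift & twist"""
    s=status.sense();M=R.from_euler('xyz',s['orientation'],degrees=True).as_matrix()
    d=M.T@(np.array(p)-s['tool_pos'])/.15
    cy=np.degrees(np.arctan2(M[1,1],M[0,1]))
    tw=0 if yaw is None else -((yaw-cy+90)%180-90)/360
    print('t',round(s['t'],2),'tcp',s['tool_pos'].round(4),'yawy',round(cy,2),'j6',round(s['joint_pos'][5],1),'F',s['ft_force'].round(1),'w',round(s['width'],3))
    print('shift',d.round(3),'twist',round(tw,4),'xaxis',M[:,0].round(3))
E
python3 -c "
from h import *
plan(tray2w(.073,-.001,.12),TY+90)"
```

```text
t 0.3 tcp [0.1695 0.4968 0.231 ] yawy 71.16 j6 -4.0 F [-0.6  0.7 -0.6] w 1.001
shift [ 0.742 -3.457  4.294] twist -0.1032 xaxis [-0. -0. -1.]
```

```bash

python3 -m creep '[[1,[0,-0.2,0.25],0],[1,[0,-0.4,0.5],0],[1,[0,-0.6,0.75],0],[1,[0,-0.8,1],0],[1,[0,-0.8,1],0],[1,[0,-0.8,1],0],[1,[0,-0.8,1],0],[1,[0,-0.8,1],0],[1,[0,-0.8,1],0],[1,[0,-0.8,1],0]]' 60
python3 -c "
from h import *
plan(tray2w(.073,-.001,.12),TY+90)"
```

```text
t: 1.13
tool_pos: [0.2722, 0.3356, 0.2312]
orientation: [-146.9, 90.0, -165.6]
ft_force: [0.1, -0.6, 0.9]
width: 0.001
t 1.13 tcp [0.2722 0.3356 0.2312] yawy 71.26 j6 -25.2 F [ 0.1 -0.6  0.9] w 0.001
shift [ 0.741 -2.667  3.295] twist -0.1029 xaxis [-0. -0. -1.]
```

```bash

python3 -m creep '[[1,[0,-0.2,0.25],0],[1,[0,-0.4,0.5],0],[1,[0,-0.6,0.75],0],[1,[0,-0.8,1],0],[1,[0,-0.8,1],0],[1,[0,-0.8,1],0],[1,[0,-0.8,1],0],[1,[0,-0.8,1],0],[1,[0,-0.8,1],0],[1,[0,-0.8,1],0]]'
python3 -m creep '[[1,[0,-0.2,0.25],0],[1,[0,-0.4,0.5],0],[1,[0,-0.6,0.75],0],[1,[0,-0.8,1],0],[1,[0,-0.8,1],0],[1,[0,-0.8,1],0],[1,[0,-0.8,1],0],[1,[0,-0.8,1],0],[1,[0,-0.8,1],0],[1,[0,-0.8,1],0]]'
python3 -m creep '[[1,[0,-0.2,0.25],-0.015],[1,[0,-0.4,0.5],-0.03],[1,[0,-0.6,0.75],-0.045],[1,[0,-0.8,1],-0.06],[1,[0,-0.8,1],-0.075],[1,[0,-0.8,1],-0.09],[1,[0,-0.8,1],-0.103],[1,[0,-0.8,1],-0.103],[1,[0,-0.8,1],-0.103],[1,[0,-0.8,1],-0.103]]'
python3 -c "
from h import *
plan(tray2w(.073,-.001,.12),TY+90)"
```

```text
t: 1.97
tool_pos: [0.3754, 0.1739, 0.2313]
orientation: [136.2, 90.0, 117.5]
ft_force: [0.1, 0.4, 0.5]
width: 0.002
t: 2.8
tool_pos: [0.4788, 0.0121, 0.2315]
orientation: [40.7, 90.0, 22.0]
ft_force: [-0.0, -0.3, -0.4]
width: -0.004
t: 3.63
tool_pos: [0.5824, -0.1503, 0.2316]
orientation: [-23.3, 90.0, -5.2]
ft_force: [0.3, 0.7, 0.1]
width: 0.002
t 3.63 tcp [ 0.5824 -0.1503  0.2316] yawy 108.17 j6 -126.2 F [0.3 0.7 0.1] w 0.002
shift [ 0.744 -0.388  0.078] twist -0.0004 xaxis [ 0. -0. -1.]
```

```bash

python3 -m creep '[[1,[0.25,-0.2,0.04],0],[1,[0.5,-0.388,0.078],0],[1,[0.744,-0.388,0.078],0],[1,[0.744,-0.388,0.078],0],[1,[0.744,-0.388,0.078],0],[1,[0.744,-0.388,0.078],0],[1,[0.744,-0.388,0.078],0],[1,[0.744,-0.388,0.078],0],[1,[0.744,-0.388,0.078],0],[1,[0.744,-0.388,0.078],0]]'
python3 - <<'E'
from h import *
plan(tray2w(.073,-.001,.08),TY+90)
s=get_image("side");t=get_image("top");p=status.sense()["tool_pos"]
print(w2px(s,p),w2px(t,p))
crop(s,280,220,420,340,5,"pics/s1.png");crop(t,340,160,460,280,5,"pics/t1.png")
E
```

```text
t: 4.47
tool_pos: [0.6122, -0.2026, 0.1214]
orientation: [-36.8, 89.9, -18.5]
ft_force: [1.0, -0.3, -0.7]
width: -0.003
t 4.47 tcp [ 0.6122 -0.2026  0.1214] yawy 108.25 j6 -129.8 F [ 1.  -0.3 -0.7] w -0.003
shift [ 0.276  0.005 -0.003] twist -0.0001 xaxis [ 0.002 -0.001 -1.   ]
[[370.70553341 284.16638225]] [[390.93126823 207.42350969]]
```

View pics/s1.png

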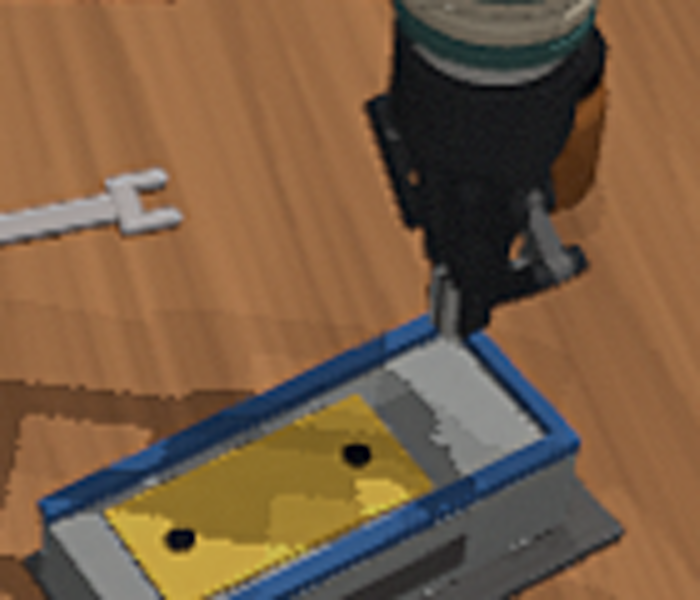

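View pics/t1.png

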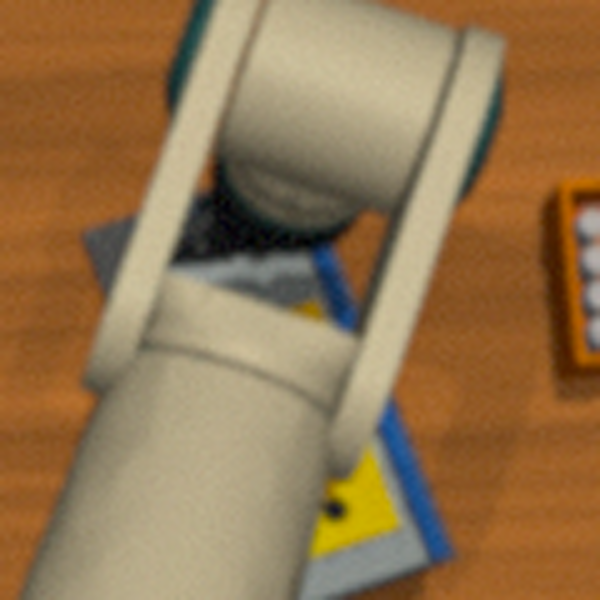

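The tips are above the rear channel (side view, near px 372,287, with 371,284 predicted). I'll descend behind the plate.

```bash

python3 -m creep '[[1,[0.15,0,0],0],[1,[0.27,0,0],0],[1,[0.33,0,0],0],[1,[0.37,0,0],0],[1,[0.385,0,0],0],[1,[0.385,0,0],0],[1,[0.385,0,0],0],[1,[0.385,0,0],0],[1,[0.385,0,0],0],[1,[0.385,0,0],0]]'
python3 - <<'E'
from h import *
plan(tray2w(-.012,-.001,.062),TY+90)
s=get_image("side");crop(s,280,240,420,340,5,"pics/s2.png")
E
```

```text
t: 5.4
tool_pos: [0.612, -0.2028, 0.0626]
orientation: [-34.9, 89.9, -16.6]
ft_force: [-0.2, -0.2, -0.2]
width: 0.002
t 5.4 tcp [ 0.612  -0.2028  0.0626] yawy 108.24 j6 -129.9 F [-0.2 -0.2 -0.2] w 0.002
shift [ 0.004  0.005 -0.567] twist -0.0002 xaxis [ 0.001 -0.    -1.   ]
```

View pics/s2.png

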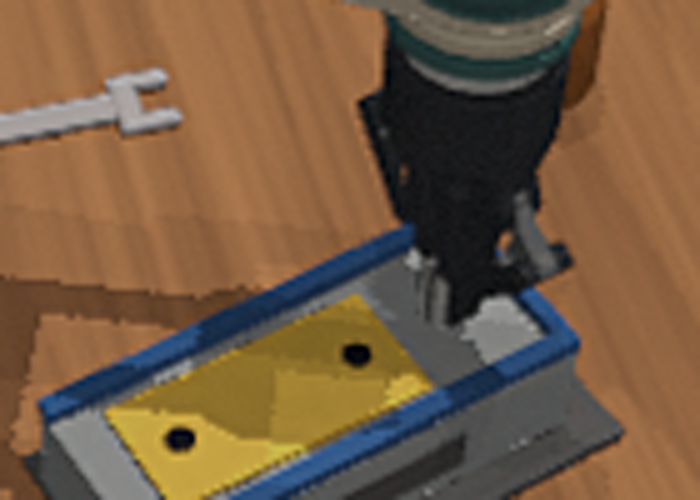

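```bash

python3 -m creep '[[1,[0,0.005,-0.05],0],[1,[0,0.005,-0.09],0],[1,[0,0.005,-0.13],0],[1,[0,0.005,-0.17],0],[1,[0,0.005,-0.21],0],[1,[0,0.005,-0.25],0],[1,[0,0.005,-0.29],0],[1,[0,0.005,-0.33],0],[1,[0,0.005,-0.36],0],[1,[0,0.005,-0.38],0]]'
python3 - <<'E'
from h import *
plan(tray2w(-.012,-.001,.062),TY+90)
s=get_image("side");crop(s,260,250,400,370,5,"pics/s3.png")
E
```

```text
t: 6.28
tool_pos: [0.5568, -0.2201, 0.062]
orientation: [38.1, 90.0, 56.3]
ft_force: [0.3, 0.4, -0.4]
width: -0.001
t 6.28 tcp [ 0.5568 -0.2201  0.062 ] yawy 108.23 j6 -133.3 F [ 0.3  0.4 -0.4] w -0.001
shift [-0.    -0.001 -0.182] twist -0.0002 xaxis [ 0.  0. -1.]
```

View pics/s3.png

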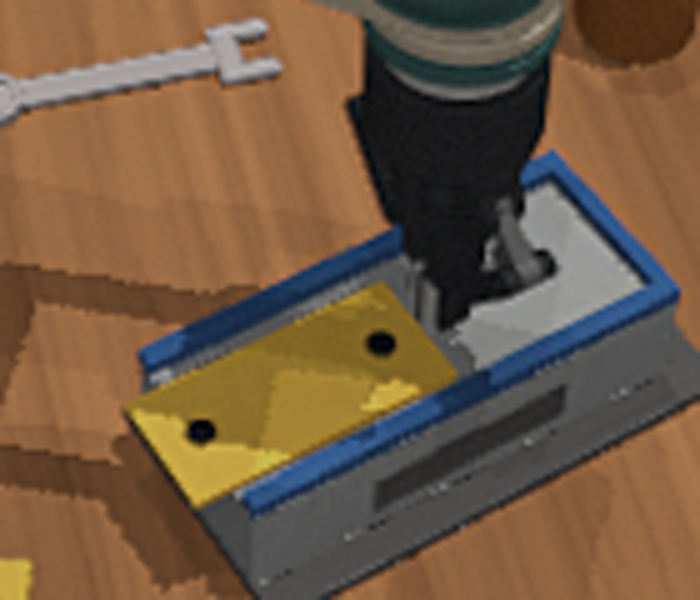

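The plate slides cleanly and its front end is now past the edge (side px 285,332). I'll measure it against the tray before the last stretch.

```bash
cat >> h.py <<'E'
def holes(g,cs,z,thr=170):
    o=[]
    for u,v in cs:
        u=int(round(u));v=int(round(v))
        w=255-g["color"][v-4:v+5,u-4:u+5].astype(float).mean(2);w=np.clip(w-thr,0,None)
        yy,xx=np.mgrid[v-4:v+5,u-4:u+5];o.append((np.sum(w*xx)/w.sum(),np.sum(w*yy)/w.sum()))
    P=px2w(g,o,z);d=P[0]-P[1];return np.round(o,1).tolist(),P.mean(0)[:2].round(4),np.linalg.norm(d).round(4),np.degrees(np.arctan2(d[1],d[0])).round(2)
E
python3 - <<'E'
from h import *
s=get_image("side");r=holes(s,[(336,318.6),(300.3,336.2)],.065,185);print(r)
c=r[1]-np.array([.0011,-.00135]) # side->mean bias (half of side-top)
print('tray frame (mean)',w2tray(c),'tcp',w2tray(status.sense()['tool_pos']))
E
```

```text
([[335.5, 318.5], [299.6, 335.8]], array([ 0.4845, -0.2467]), np.float64(0.0891), np.float64(17.39))
tray frame (mean) (np.float64(-0.06234007192471971), np.float64(-0.001870276027964711)) tcp (np.float64(0.015322792952097267), np.float64(-0.0010056254910027602))
```

```bash

python3 -m creep '[[1,[0,0,-0.03],0],[1,[0,0,-0.06],0],[1,[0,0,-0.09],0],[1,[0,0,-0.115],0],[1,[0,0,-0.14],0],[1,[0,0,-0.16],0],[1,[0,0,-0.175],0],[1,[0,0,-0.185],0],[1,[0,0,-0.185],0],[1,[0,0,-0.185],0]]'
python3 - <<'E'
from h import *
plan(tray2w(.0,-.001,.12),TY+90)
s=get_image("side");crop(s,240,260,400,380,5,"pics/s4.png")
E
```

```text
t: 7.22
tool_pos: [0.5308, -0.2286, 0.0619]
orientation: [155.0, 90.0, 173.3]
ft_force: [1.6, -0.8, 0.7]
width: -0.003
t 7.22 tcp [ 0.5308 -0.2286  0.0619] yawy 108.23 j6 -135.2 F [ 1.6 -0.8  0.7] w -0.003
shift [-0.388 -0.001  0.08 ] twist -0.0002 xaxis [-0.  0. -1.]
```

View pics/s4.png

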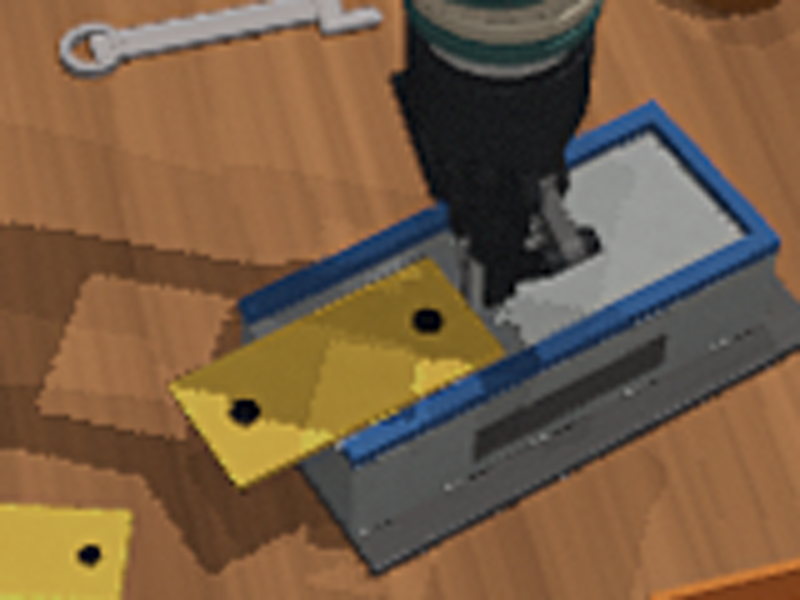

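The plate lies flat with roughly 45 mm of overhang (front corners at px 274,337 and 288,357). I'll back off, rise, move over the overhang and open the gripper.

```bash

python3 -m creep '[[1,[0,0,0.05],0],[1,[-0.05,0,0.06],0],[1,[-0.25,0,0.06],0],[-0.5,[-0.5,0,0.06],0],[-1,[-0.55,0,-0.15],0],[-1,[-0.55,0,-0.4],0],[-1,[-0.55,0,-0.6],0],[-1,[-0.55,0,-0.78],0],[-1,[-0.55,0,-0.78],0],[-1,[-0.55,0,-0.78],0]]'
python3 - <<'E'
from h import *
s=get_image("side");crop(s,230,240,390,360,5,"pics/s5.png");t=get_image("top");crop(t,350,190,450,310,5,"pics/t5.png")
plan(tray2w(-.128,-.001,.12),TY+90)
print(w2px(s,tray2w(-.128,-.001,.144)))
E
```

```text
t: 8.1
tool_pos: [0.4195, -0.2656, 0.1451]
orientation: [-45.9, 90.0, -27.8]
ft_force: [0.6, 0.4, 0.2]
width: 0.979
t 8.2 tcp [ 0.4206 -0.2651  0.1449] yawy 108.26 j6 -144.7 F [-0.2  0.7 -0. ] w 0.999
shift [ 0.166 -0.001  0.001] twist -0.0001 xaxis [ 0.001 -0.    -1.   ]
[[289.15304305 316.16588995]]
```

View pics/s5.png

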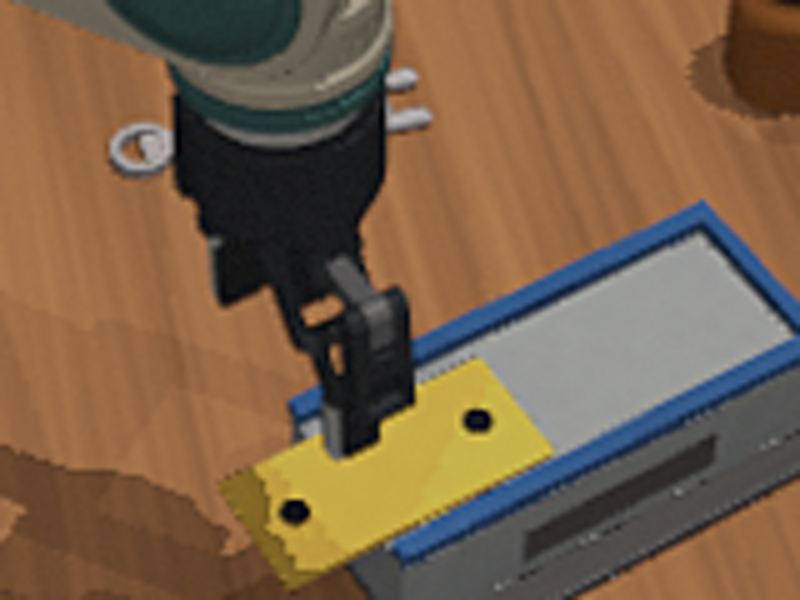

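View pics/t5.png

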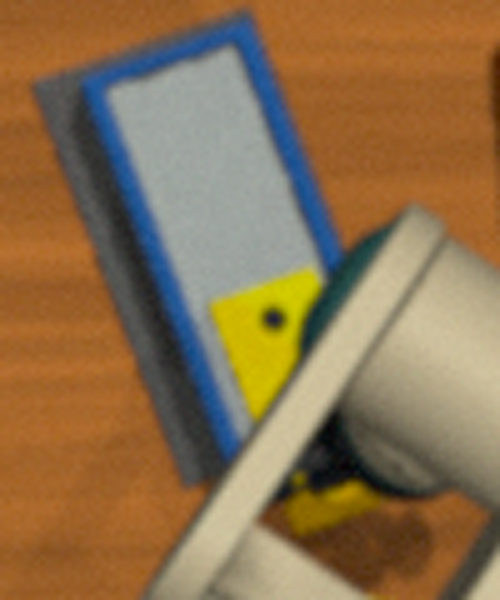

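```bash
python3 - <<'E'
from h import *
s=get_image("side");r=holes(s,[(325.6,324),(288.8,342.4)],.065,185);print(r)
c=r[1]-np.array([.0011,-.00135]);print('tray',w2tray(c))
for x in(-.139,-.128,-.117):
  for y in(-.0425,-.057): print(x,y,((w2px(s,tray2w(x,y,.158))[0]-[230,240])*5).round(0), ((w2px(s,tray2w(x,y,.145))[0]-[230,240])*5).round(0))
for b in [(280,280,345,365)]:
  print(rect(px2w(s,yellow(s,b),.065)))
E
```

```text
([[325.1, 323.6], [288.6, 341.8]], array([ 0.4592, -0.2555]), np.float64(0.0898), np.float64(18.23))
tray (np.float64(-0.08912367012157302), np.float64(-0.0022812110952381004))
-0.139 -0.0425 [324. 443.] [325. 464.]
-0.139 -0.057 [343. 470.] [344. 490.]
-0.128 -0.0425 [349. 431.] [349. 452.]
-0.128 -0.057 [368. 457.] [368. 478.]
-0.117 -0.0425 [373. 419.] [374. 440.]
-0.117 -0.057 [393. 445.] [393. 465.]
(0.46299932861328125, -0.2561330261230469, 120.87521362304688, 61.48198699951172, 17.943382263183594)
```

Plate measured at tray x -0.089, y -0.002, yaw 18.2, so the on-the-way criterion is met. The open fingertips sit where the geometry predicts. I'll descend over the overhang and grip.

```bash
python3 -c "
from h import *
plan(tray2w(-.126,-.002,.053),TY+90)"
python3 -m creep '[[-1,[0.1,0,0.01],0],[-1,[0.25,-0.005,0.015],0],[-1,[0.4,-0.005,0.015],0],[-1,[0.52,-0.005,0.015],0],[-1,[0.58,-0.005,0.015],0],[-1,[0.61,-0.005,0.015],0],[-1,[0.612,-0.005,0.015],0],[-1,[0.612,-0.005,0.015],0],[-1,[0.612,-0.005,0.015],0],[-1,[0.612,-0.005,0.015],0]]'
python3 - <<'E'
from h import *
plan(tray2w(-.126,-.002,.053),TY+90)
s=get_image("side");crop(s,230,260,390,380,5,"pics/s6.png")
E
```

```text
t 8.25 tcp [ 0.4207 -0.2649  0.1447] yawy 108.29 j6 -144.8 F [-0.6  1.1  0.4] w 1.003
shift [ 0.611 -0.008  0.013] twist -0.0 xaxis [ 0.  0. -1.]
t: 9.08
tool_pos: [0.4229, -0.2656, 0.0538]
orientation: [-51.9, 89.9, -33.6]
ft_force: [0.6, 0.7, -0.4]
width: 1.0
t 9.08 tcp [ 0.4229 -0.2656  0.0538] yawy 108.25 j6 -144.6 F [ 0.6  0.7 -0.4] w 1.0
shift [0.005 0.001 0.001] twist -0.0001 xaxis [ 0.002 -0.001 -1.   ]
```

View pics/s6.png

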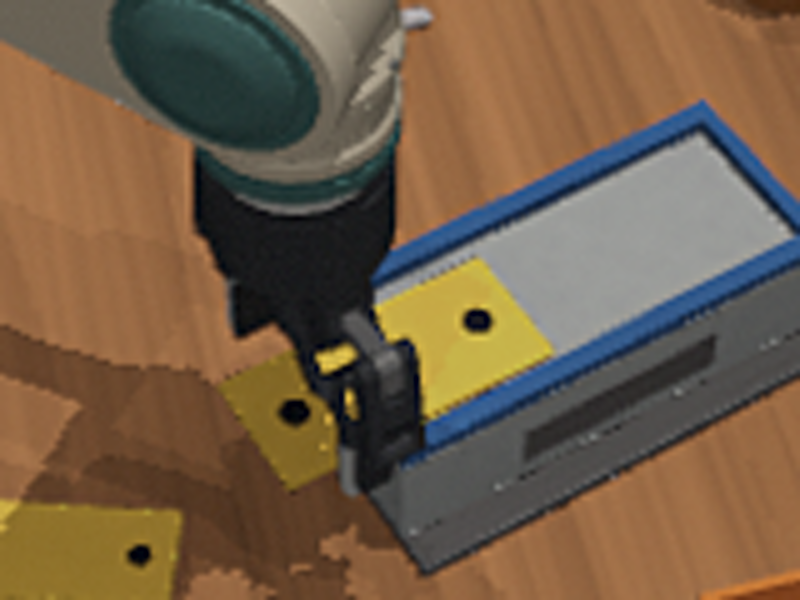

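```bash

python3 -m creep '[[0,[0,0,0],0],[0.3,[0,0,0],0],[1,[0,0,0],0],[1,[0,0,0],0],[1,[0,0,0],0],[1,[0,0,0],0],[1,[0,0,0],0],[1,[0,0,0],0],[1,[0,0,0],0],[1,[0,0,0],0]]' 100
python3 - <<'E'
from h import *
plan(tray2w(-.126,-.002,.053),TY+90)
s=get_image("side");crop(s,230,260,390,380,5,"pics/s7.png")
E
```

```text
t: 9.97
tool_pos: [0.4225, -0.2654, 0.0538]
orientation: [-55.5, 89.9, -37.2]
ft_force: [-2.8, 1.5, 8.2]
width: 0.66
t 9.97 tcp [ 0.4225 -0.2654  0.0538] yawy 108.25 j6 -144.6 F [-2.8  1.5  8.2] w 0.66
shift [ 0.005 -0.001  0.003] twist -0.0002 xaxis [ 0.001 -0.001 -1.   ]
```

View pics/s7.png

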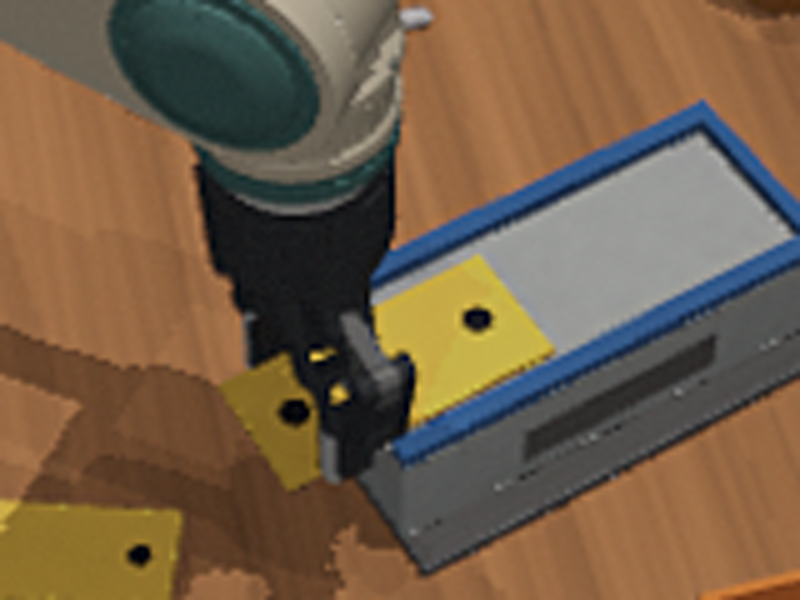

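```bash

python3 -m creep '[[1,[-0.02,0,0],0],[1,[-0.05,0,0],0],[1,[-0.1,0,0],0],[1,[-0.16,0,0],0],[1,[-0.24,0,0],0],[1,[-0.34,0,0],0],[1,[-0.45,0,0],0],[1,[-0.55,0,0],0],[1,[-0.62,0,0],0],[1,[-0.65,0,0],0]]'
python3 - <<'E'
from h import *
plan([PACK[0],PACK[1],.15],PY+90)
s=get_image("side");crop(s,230,220,390,340,5,"pics/s8.png")
E
```

```text
t: 10.85
tool_pos: [0.4229, -0.2657, 0.1528]
orientation: [-53.2, 89.8, -35.0]
ft_force: [0.3, 0.5, -2.4]
width: 0.654
t 10.85 tcp [ 0.4229 -0.2657  0.1528] yawy 108.24 j6 -144.6 F [ 0.3  0.5 -2.4] w 0.654
shift [0.014 2.847 1.694] twist 0.0926 xaxis [ 0.003 -0.002 -1.   ]
```

View pics/s8.png

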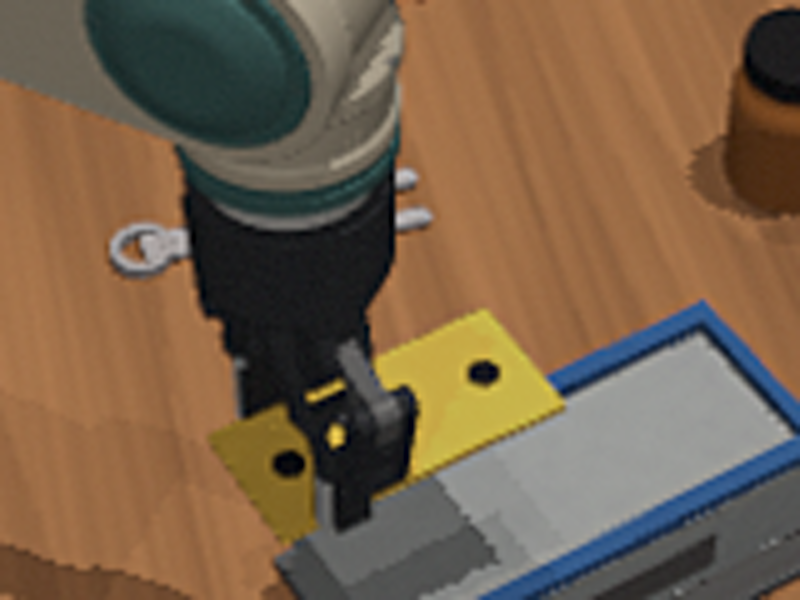

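The plate is held flat: hole line at side px (288,312)-(327,294), level with the tray. Next I'll carry it toward the pack and turn.

```bash

python3 -m creep '[[1,[0,0.15,0.05],0],[1,[0,0.35,0.15],0],[1,[0,0.55,0.25],0],[1,[0,0.75,0.35],0],[1,[0,0.9,0.4],0],[1,[0,1,0.44],0],[1,[0,1,0.44],0],[1,[0,1,0.44],0],[1,[0,1,0.44],0],[1,[0,1,0.44],0]]'
python3 -m creep '[[1,[0,0.15,0.05],0.01],[1,[0,0.35,0.15],0.02],[1,[0,0.55,0.25],0.03],[1,[0,0.75,0.35],0.04],[1,[0,0.9,0.4],0.05],[1,[0,1,0.44],0.06],[1,[0,1,0.44],0.07],[1,[0,1,0.44],0.08],[1,[0,1,0.44],0.09],[1,[0,1,0.44],0.093]]'
python3 - <<'E'
from h import *
a=np.radians(PY);plan([PACK[0]-.037*np.cos(a),PACK[1]-.037*np.sin(a),.13],PY+90)
E
```

```text
t: 11.73
tool_pos: [0.4378, -0.1029, 0.1498]
orientation: [157.7, 90.0, 175.9]
ft_force: [-0.3, -1.0, -2.4]
width: 0.655
t: 12.57
tool_pos: [0.4538, 0.0604, 0.1499]
orientation: [-169.2, 90.0, 175.4]
ft_force: [-0.2, -0.4, -2.5]
width: 0.658
t 12.57 tcp [0.4538 0.0604 0.1499] yawy 74.55 j6 -71.6 F [-0.2 -0.4 -2.5] w 0.658
shift [ 0.133  1.157 -0.037] twist -0.001 xaxis [-0.  0. -1.]
```

```bash

python3 -m creep '[[1,[0,0.15,0],0],[1,[0,0.35,0],0],[1,[0,0.55,0],0],[1,[0,0.75,-0.02],0],[1,[0,0.9,-0.03],0],[1,[0,1,-0.037],0],[1,[0,1,-0.037],-0.001],[1,[0,1,-0.037],-0.001],[1,[0,1,-0.037],-0.001],[1,[0,1,-0.037],-0.001]]'
python3 - <<'E'
from h import *
a=np.radians(PY);plan([PACK[0]-.037*np.cos(a),PACK[1]-.037*np.sin(a),.13],PY+90)
s=get_image("side");crop(s,230,130,350,240,6,"pics/s9.png");t=get_image("top");crop(t,190,190,310,300,6,"pics/t9.png")
E
```

```text
t: 13.4
tool_pos: [0.4879, 0.2061, 0.1502]
orientation: [-84.3, 90.0, -99.3]
ft_force: [0.9, -0.8, -2.8]
width: 0.655
t 13.4 tcp [0.4879 0.2061 0.1502] yawy 75.04 j6 -56.1 F [ 0.9 -0.8 -2.8] w 0.655
shift [0.134 0.161 0.005] twist 0.0004 xaxis [-0. -0. -1.]
```

View pics/s9.png

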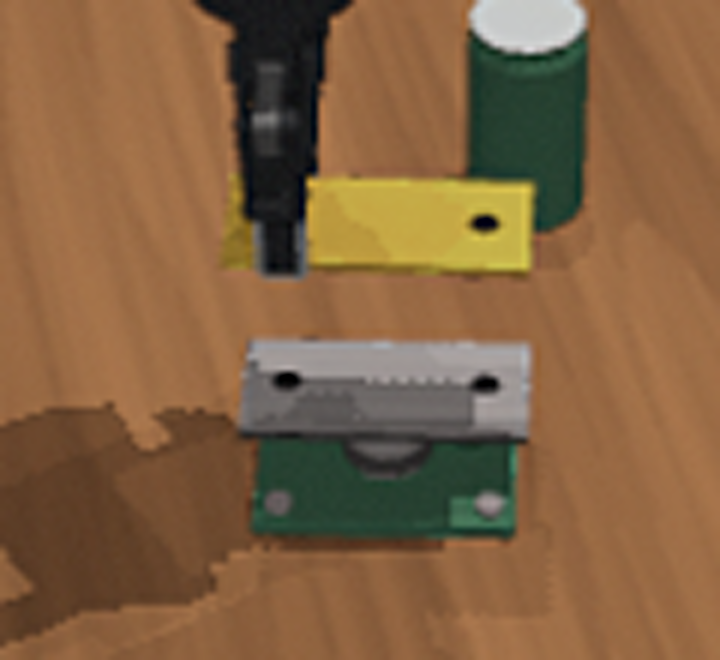

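View pics/t9.png

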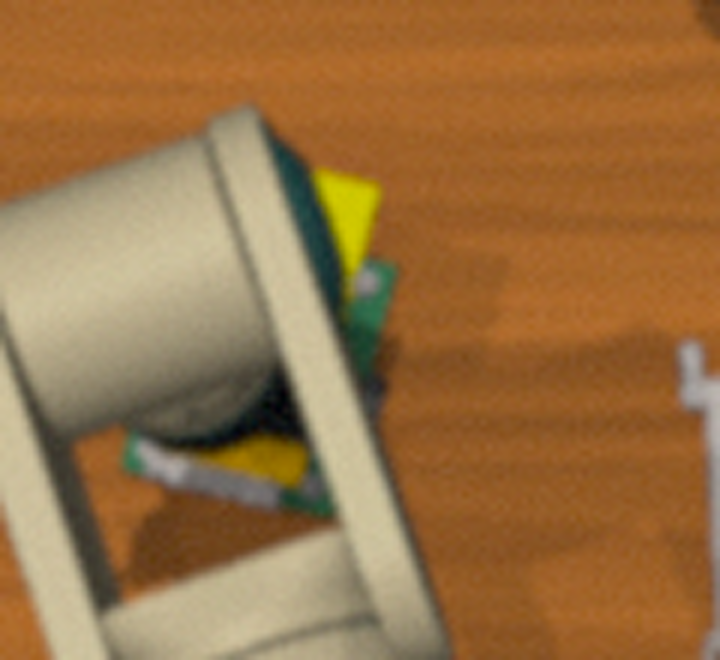

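```bash

python3 -m creep '[[1,[0,0.08,0],0],[1,[0,0.14,0.005],0],[1,[0.05,0.161,0.005],0],[1,[0.15,0.161,0.005],0],[1,[0.28,0.161,0.005],0],[1,[0.42,0.161,0.005],0],[1,[0.51,0.161,0.005],0],[1,[0.56,0.161,0.005],0],[1,[0.58,0.161,0.005],0],[1,[0.58,0.161,0.005],0]]'
python3 - <<'E'
from h import *
a=np.radians(PY);plan([PACK[0]-.037*np.cos(a),PACK[1]-.037*np.sin(a),.0438],PY+90)
s=get_image("side");cv2.imwrite("pics/s10full.png",s["color"][:,:,::-1]);crop(s,250,165,350,230,8,"pics/s10.png")
E
```

```text
t: 14.33
tool_pos: [0.4945, 0.2305, 0.0626]
orientation: [-146.7, 89.9, -161.6]
ft_force: [-0.2, -0.5, -2.2]
width: 0.66
t 14.33 tcp [0.4945 0.2305 0.0626] yawy 75.14 j6 -54.0 F [-0.2 -0.5 -2.2] w 0.66
shift [ 0.125 -0.009  0.004] twist 0.0007 xaxis [-0.001 -0.    -1.   ]
```

View pics/s10.png

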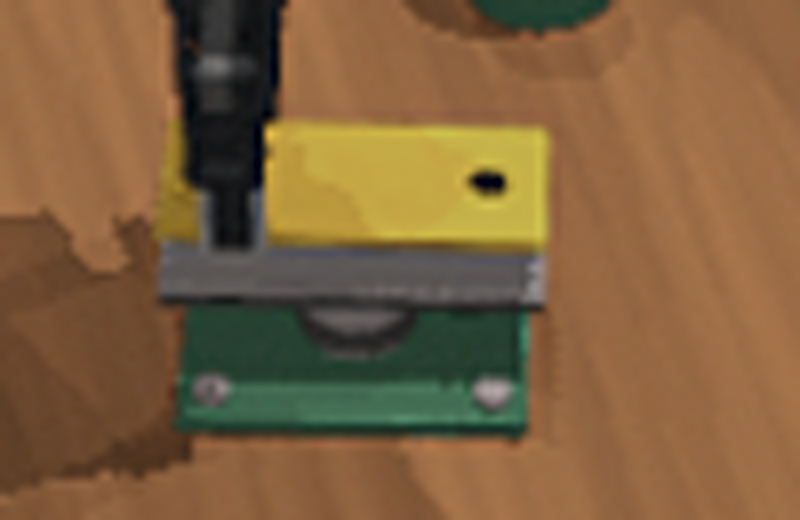

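```bash
python3 - <<'E'
from h import *
s=get_image("side")
o,_,_,_=holes(s,[(310.6,187.4),(310.6,187.4)],.0738,185);h=px2w(s,[o[0]],.0738)[0];p=px2w(s,[(277.4,192.7),(310.5,193.5)],.05)
d=h-p[1];a=np.radians(PY);u=np.array([np.cos(a),np.sin(a)]);n=np.array([-u[1],u[0]])
print(o[0],'hole diff along,across mm',d[:2]@u*1e3,d[:2]@n*1e3)
for dz in(-.002,.002):
    d=px2w(s,[o[0]],.0738+dz)[0]-p[1];print(dz,d[:2]@u*1e3,d[:2]@n*1e3)
# predicted outline if plate perfectly above pack (side camera pack centre)
c=p.mean(0)
for z in(.0738,.05):
  for sx,sy in((1,1),(1,-1),(-1,-1),(-1,1)):
    P=np.r_[c[:2]+sx*.065*u+sy*.03*n,z];print(z,sx,sy,((w2px(s,P)[0]-[250,165]+.5)*8-.5).round(0))
E
```

```text
[310.9, 186.7] hole diff along,across mm 1.0843096484748955 -0.12943030988129597
-0.002 1.0041172512016179 2.3473435044945092
0.002 1.1645020457481154 -2.6062041242568865
0.0738 1 1 [549. 123.]
0.0738 1 -1 [544. 235.]
0.0738 -1 -1 [153. 226.]
0.0738 -1 1 [168. 114.]
0.05 1 1 [548. 177.]
0.05 1 -1 [544. 290.]
0.05 -1 -1 [157. 281.]
0.05 -1 1 [172. 168.]
```

```bash

python3 -m creep '[[1,[0.02,0,0],0],[1,[0.04,0,-0.007],0],[1,[0.06,0,-0.007],0],[1,[0.08,0,-0.007],0],[1,[0.09,0,-0.007],0],[1,[0.1,0,-0.007],0],[1,[0.1,0,-0.007],0],[1,[0.1,0,-0.007],0],[1,[0.1,0,-0.007],0],[1,[0.1,0,-0.007],0]]'
python3 - <<'E'
from h import *
plan([.5,.2,.0438],PY+90)
s=get_image("side");crop(s,260,175,330,225,11,"pics/s11.png");crop(s,260,175,330,225,11,"pics/s11.png")
E
```

```text
t: 15.27
tool_pos: [0.4938, 0.2307, 0.0483]
orientation: [44.6, 90.0, 29.7]
ft_force: [0.1, -0.1, -2.6]
width: 0.651
t 15.27 tcp [0.4938 0.2307 0.0483] yawy 75.12 j6 -54.0 F [ 0.1 -0.1 -2.6] w 0.651
shift [ 0.03  -0.187  0.093] twist 0.0006 xaxis [ 0.  0. -1.]
```

View pics/s11.png

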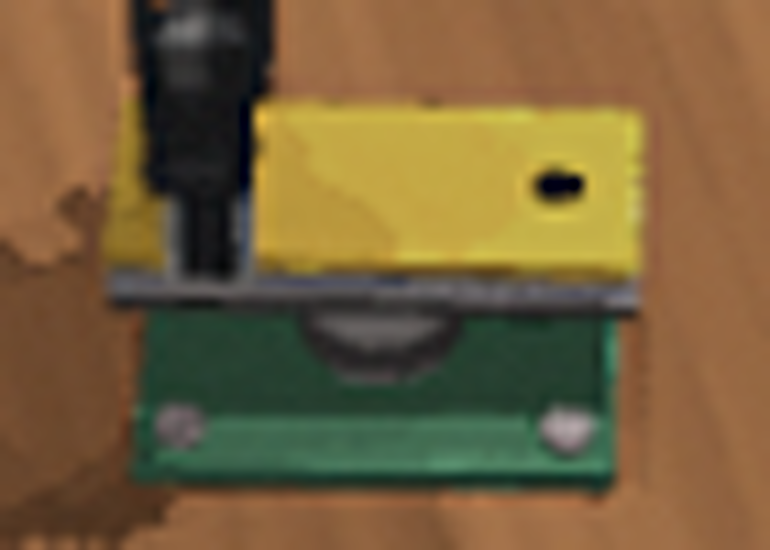

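```bash
python3 - <<'E'
from h import *
s=get_image("side");s0=dict(s);s0["color"]=cv2.imread("pics/side0.png")[:,:,::-1]
# far edge: subpixel via saturation/gray gradient per column
def edge(img,cols,r0,r1,ch):
    pts=[]
    for u in cols:
        c=img[r0:r1,u].astype(float)
        v={'g':c[:,1]}[ch];gr=np.gradient(v);k=np.argmax(gr);
        w=np.clip(gr[max(k-2,0):k+3],0,None);pts.append((u,r0+np.sum(w*np.arange(max(k-2,0),max(k-2,0)+len(w)))/w.sum()))
    p=np.array(pts);f=np.polyfit(p[:,0],p[:,1],1);r=p[:,1]-np.polyval(f,p[:,0]);m=abs(r)<.6;return np.polyfit(p[m,0],p[m,1],1),m.sum()
fy,n1=edge(s["color"],range(286,316),180,190,'g');fp,n2=edge(s0["color"],range(275,315),182,193,'g')
a=np.radians(PY);u=np.array([np.cos(a),np.sin(a)]);n=np.array([-u[1],u[0]])
c0=px2w(s,[(277.4,192.7),(310.5,193.5)],.05).mean(0)
for nm,g,f,z in(("yel",s,fy,.0595),("pack",s0,fp,.05)):
    P=px2w(g,[(287,np.polyval(f,287)),(315,np.polyval(f,315))],z);d=P[1]-P[0]
    print(nm,f,'across mm',((P-c0)[:,:2]@n*1e3).round(2),'yaw',np.degrees(np.arctan2(d[1],d[0])).round(2))
o,_,_,_=holes(s,[(310.6,191.8)]*2,.0595,185);h=px2w(s,[o[0]],.0595)[0];p=px2w(s,[(277.4,192.7),(310.5,193.5)],.05)
d=h-p[1];print(n1,n2,o[0],'hole along,across',d[:2]@u*1e3,d[:2]@n*1e3)
E
```

```text
yel [1.73323473e-02 1.78979143e+02] across mm [27.04 27.74] yaw -14.58
pack [1.52536378e-02 1.81934137e+02] across mm [28.56 29.51] yaw -14.39
30 40 [310.4, 191.4] hole along,across -0.1833332658521791 -2.611153828105517
```

Offsets are about 0 mm along and -1.5 mm across, with yaw within 0.5°. I'll trim by +1 mm across and lower gently.

```bash

python3 -m creep '[[1,[0,0.007,0],0],[1,[0,0.007,0],0],[1,[0.005,0.007,0],0],[1,[0.01,0.007,0],0],[1,[0.015,0.007,0],0],[1,[0.02,0.007,0],0],[1,[0.02,0.007,0],0],[1,[0.02,0.007,0],0],[1,[0.02,0.007,0],0],[1,[0.02,0.007,0],0]]'
python3 -m creep '[[1,[0.003,0,0],0],[1,[0.006,0,0],0],[1,[0.008,0,0],0],[1,[0.008,0,0],0],[1,[0.008,0,0],0],[1,[0.008,0,0],0],[1,[0.008,0,0],0],[1,[0.008,0,0],0],[1,[0.008,0,0],0],[1,[0.008,0,0],0]]'
python3 - <<'E'
from h import *
plan([.5,.2,.0438],PY+90)
s=get_image("side");crop(s,260,175,330,225,11,"pics/s12.png")
E
```

```text
t: 16.2
tool_pos: [0.4941, 0.2317, 0.0458]
orientation: [25.2, 90.0, 10.3]
ft_force: [-3.8, -1.1, 5.5]
width: 0.657
t: 17.03
tool_pos: [0.4941, 0.2316, 0.0455]
orientation: [-5.5, 90.0, -20.4]
ft_force: [-6.6, -2.9, 10.6]
width: 0.654
t 17.03 tcp [0.4941 0.2316 0.0455] yawy 75.12 j6 -53.9 F [-6.6 -2.9 10.6] w 0.654
shift [ 0.011 -0.194  0.092] twist 0.0006 xaxis [ 0.001 -0.    -1.   ]
```

View pics/s12.png

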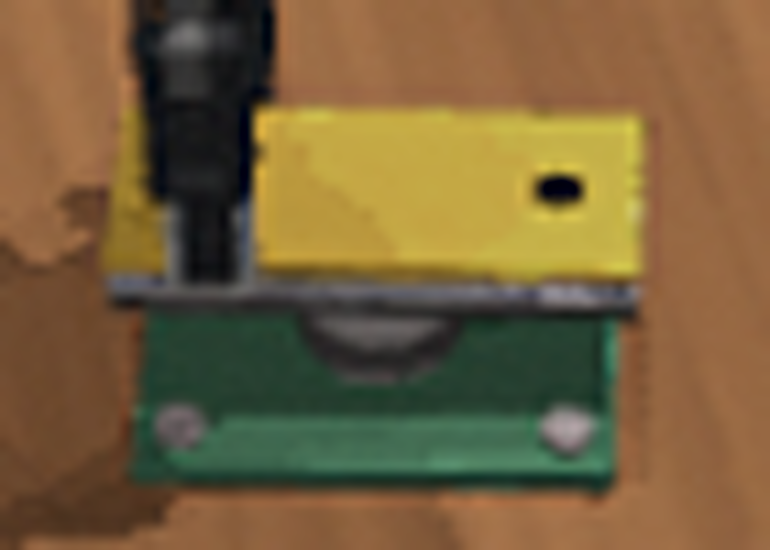

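Contact is felt: wrist Fz went from -2.6 to +10.6 N. I'll release in small steps.

```bash

python3 -m creep '[[-0.35,[0,0,0],0],[-0.38,[0,0,0],0],[-0.41,[0,0,0],0],[-0.44,[0,0,0],0],[-0.47,[0,0,0],0],[-0.5,[0,0,0],0],[-0.5,[0,0,0],0],[-0.5,[0,0,0],0],[-0.5,[0,0,0],0],[-0.5,[0,0,0],0]]' 20
python3 - <<'E'
from h import *
plan([.5,.2,.0438],PY+90)
s=get_image("side");crop(s,260,175,330,225,11,"pics/s13.png")
E
```

```text
t: 17.92
tool_pos: [0.4939, 0.2316, 0.0438]
orientation: [-146.4, 90.0, -161.3]
ft_force: [-0.1, -0.0, 0.0]
width: 0.751
t 17.92 tcp [0.4939 0.2316 0.0438] yawy 75.12 j6 -53.9 F [-0.1 -0.   0. ] w 0.751
shift [-0.    -0.193  0.093] twist 0.0006 xaxis [-0. -0. -1.]
```

View pics/s13.png

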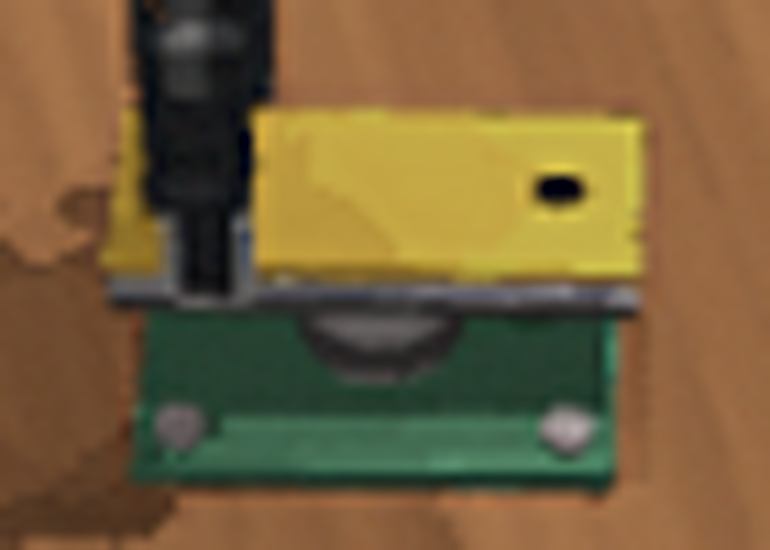

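Released without a drop. I'll open fully, rise and check with both cameras.

```bash

python3 -m creep '[[-0.7,[0,0,0],0],[-0.8,[0,0,0],0],[-0.8,[-0.05,0,0],0],[-0.8,[-0.15,0,0],0],[-0.8,[-0.3,0,0],0],[-0.8,[-0.5,0,0],0],[-0.8,[-0.7,0,0],0],[-0.8,[-0.9,0,0],0],[-0.8,[-1,0,0],0],[-0.8,[-1,0,0],0]]'
python3 -m creep '[[-1,[0,-0.2,-0.1],0],[-1,[0,-0.4,-0.2],0],[-1,[0,-0.6,-0.3],0],[-1,[0,-0.8,-0.4],0],[-1,[0,-1,-0.4],0],[-1,[0,-1,-0.4],0],[-1,[0,-1,-0.4],0],[-1,[0,-1,-0.4],0],[-1,[0,-1,-0.4],0],[-1,[0,-1,-0.4],0]]'
python3 - <<'E'
from h import *
plan([.5,.2,.0438],PY+90)
s=get_image("side");crop(s,255,170,335,230,10,"pics/s14.png");t=get_image("top");crop(t,195,205,275,285,7,"pics/t14.png")
cv2.imwrite("pics/t14f.png",t["color"][:,:,::-1]);cv2.imwrite("pics/s14f.png",s["color"][:,:,::-1])
print(rect(px2w(t,yellow(t,(200,200,275,290)),.055)),rect(px2w(s,yellow(s,(255,170,335,210)),.055)))
E
```

```text
t: 18.8
tool_pos: [0.4956, 0.2323, 0.1995]
orientation: [36.4, 89.5, 21.5]
ft_force: [0.4, 0.5, 0.2]
width: 0.901
t: 19.63
tool_pos: [0.3976, 0.1028, 0.1936]
orientation: [-170.3, 90.0, 174.9]
ft_force: [0.8, -0.1, -1.1]
width: 1.001
t 19.63 tcp [0.3976 0.1028 0.1936] yawy 75.19 j6 -65.9 F [ 0.8 -0.1 -1.1] w 1.001
shift [0.998 0.801 0.495] twist 0.0008 xaxis [-0.001  0.    -1.   ]
(0.5296368408203125, 0.2232293395996094, 134.38247680664062, 65.82838439941406, -15.846611022949219) (0.5308963012695312, 0.21591754150390624, 130.5247039794922, 64.00943756103516, -15.492210388183594)
```

View pics/s14.png

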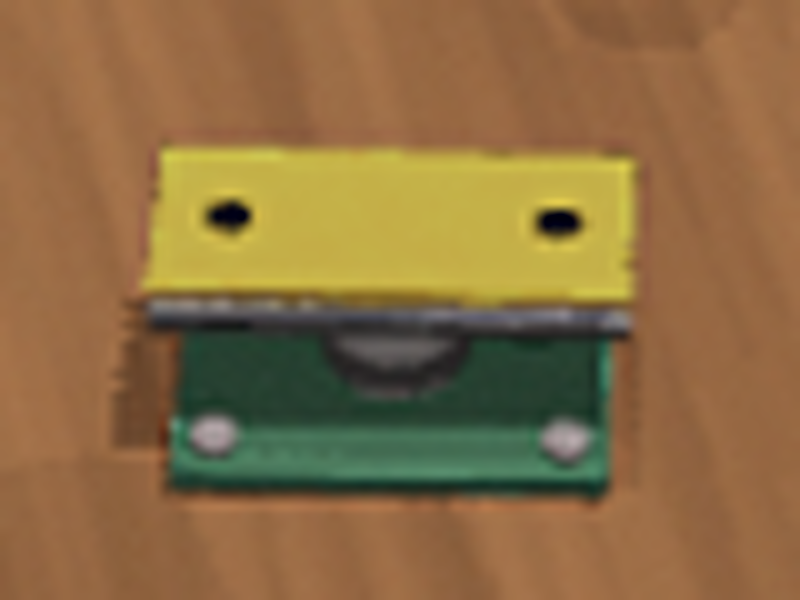

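View pics/t14f.png

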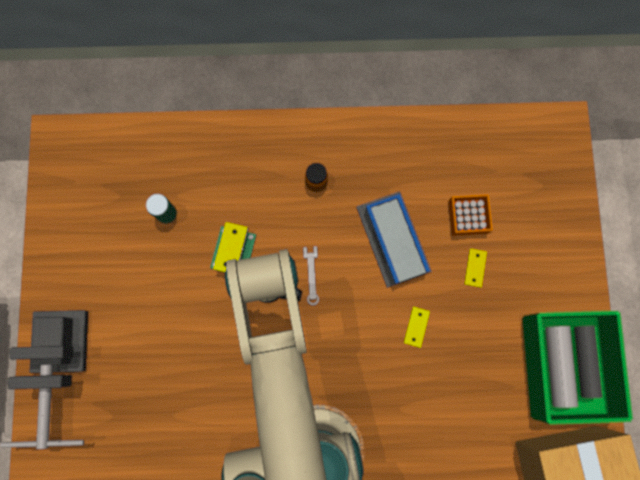

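View pics/t14.png

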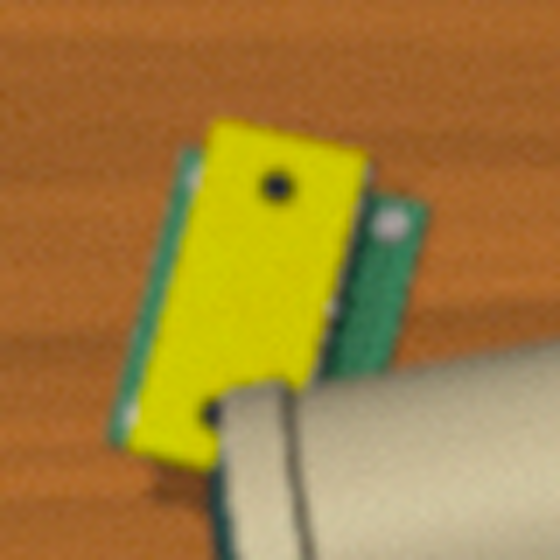

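```bash

python3 -m creep '[[-1,[0,-0.2,0],0],[-1,[0,-0.4,0],0],[-1,[0,-0.6,0],0],[-1,[0,-0.8,0],0],[-1,[0,-1,0],0],[-1,[0,-1,0],0],[-1,[0,-1,0],0],[-1,[0,-1,0],0],[-1,[0,-1,0],0],[-1,[0,-1,0],0]]'
python3 - <<'E'
from h import *
s=get_image("side");t=get_image("top")
print('side',holes(s,[(278,191.5),(310.8,192.1)],.055),'was [.53125 .21780] 164.79')
print('top',holes(t,[(234.5,231.5),(226,264)],.055),'was [.52966 .22129] -15.02')
print('rect',rect(px2w(t,yellow(t,(200,200,275,290)),.055)))
crop(t,195,205,275,285,7,"pics/t15.png")
# pack lower/upper plate movement: diff of stand area vs initial, bystanders
t0=cv2.imread("pics/top0.png")[:,:,::-1]
for n,(x0,y0,x1,y1) in dict(wrench=(295,240,325,310),jar=(300,160,335,195),can=(143,190,180,225),bin=(445,190,495,240)).items():
    a=cv2.cvtColor(t0[y0:y1,x0:x1].copy(),cv2.COLOR_RGB2GRAY).astype(np.float32);b=cv2.cvtColor(t["color"][y0:y1,x0:x1].copy(),cv2.COLOR_RGB2GRAY).astype(np.float32)
    print(n,np.round(cv2.phaseCorrelate(a,b)[0],2))
print(status.sense()['t'])
E
```

```text
t: 20.57
tool_pos: [0.3592, -0.0419, 0.1939]
orientation: [142.7, 90.0, 128.0]
ft_force: [0.3, 0.3, 0.6]
width: 0.997
side ([[277.5, 191.1], [310.4, 191.6]], array([0.5317, 0.2191]), np.float64(0.0894), np.float64(165.47)) was [.53125 .21780] 164.79
top ([[234.2, 231.2], [225.4, 263.8]], array([0.5301, 0.2225]), np.float64(0.0902), np.float64(-15.09)) was [.52966 .22129] -15.02
rect (0.5293326416015625, 0.22262588500976563, 135.08436584472656, 65.8561782836914, -15.136100769042969)
wrench [0.06 0.32]
jar [-0.17  0.01]
can [0.15 0.13]
bin [ 0.04 -0.07]
20.6667
```

View pics/t15.png

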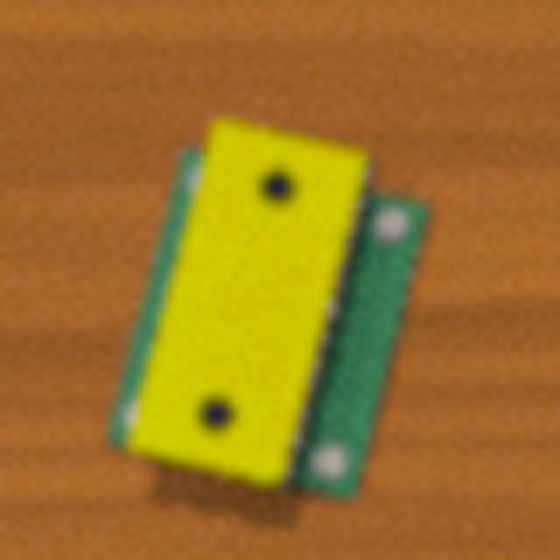

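Both cameras agree: the plate's centre is within about 1.4 mm of the pack's, yaw is within 0.7°, and the bystanders have not moved. I'm handing in.

```bash
python3 -c "
from plant import close_job
print(close_job())"
```

```text
the job is handed in; nothing more can be done
None
```

The yellow plate now lies on the two bare plates on the stand, and I handed the job in after about 20.7 s of the 54 s allowed. I pushed it along the tray with closed fingers until about 44 mm stuck out, still flat. Then I gripped it by that overhang, carried it over, lowered it until the wrist force showed contact and let it go in small steps.

- **Position:** both cameras put the plate's centre about 1.4 mm from where the upper plate's centre was at the start (limit 8 mm). Its direction matches within 0.1° in the top view and 0.7° in the side view.
- **Bystanders:** in the top view the wrench, jar, can and orange bin had moved less than half a pixel, about 1 mm.
- **Robot:** the gripper was open, well away from everything, and the wrist force was back to about zero.

Three things did not line up or were not checked directly:
- **Cameras:** the two differ by a constant offset of about 2 to 5 mm, so I compared positions within the same camera.
- **Contact height:** I felt contact about 1.8 mm higher than expected. The plate may have settled by 1 to 2 mm when released.
- **Pack plates:** I did not re-measure the two lower plates separately, because the yellow one covers them. They look flush in both views.

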